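Park the paint pots behind the catches of a sloping pot rack

ROBOT

A 6-joint arm with a two-finger parallel gripper is mounted at the origin on the work surface; the furniture and walls round the work are solid. World frame = base frame: x ahead of the robot, y to its left, z up, the work surface at z = 0. Lengths are in m, angles in rad, forces in N, time in s.
With the tool pointing down it reaches from about 0.325 to 0.9 m from the base axis. Payload 6.1 kg.
Tool frame: the origin (TCP) lies between the finger pads; the fingertips stand 22 mm ahead of it and the grasp point (between the pads) lies 3 mm ahead of it (manip.tip_reach is the distance from the TCP to the fingertips, in m); z points along the fingers, y is the line along which they close (so a half turn about z gives the same grasp; the last joint's range is limited). The gripper opens to 85 mm and grips with 20 to 120 N. Pads are 22 mm wide; open, the fingers measure 114 mm over their backs; the gripper's body (76 mm by 85 mm) begins 54 mm behind the grasp point. The pads swing forward as they close: fully open they stand 13 mm farther back than shut.
Start: joints at [1.22, 0.22, 1.526, -0, 1.395, -0.126], TCP at [0.139, 0.609, 0.253] pointing down, gripper open.
Joint ranges: [-2.98, 2.98], [-0.91, 2.08], [0.09, 2.57], [-1.24, 4.39], [0.2, 2.65], [-2.68, 2.68]. Speed limits (rad/s): [2.57, 2.57, 3.01, 3.14, 3.14, 3.14].

INTERFACE

Orientations are given as [roll, pitch, yaw] about the fixed x, y, z axes, in that order (R = Rz(yaw) Ry(pitch) Rx(roll)).
In Python, from cell import manip, eyes gives the robot as it stands.
- The arm moves only by the shell command python3 -m crank 'ROWS' [FORCE]. ROWS is JSON, a list of rows, each a list of 5 numbers: the finger opening in mm, from 0 to 85.4, then the shift along the tool's x, y, z in mm, then the turn about the tool's z in rad. In form: [[jaw, dx, dy, dz, roll], ...]. A call has exactly 5 rows; each row is the pose to reach, as a shift and turn from the pose commanded when the call began, along the tool's axes at that moment; what a row does not reach only later rows make up. A row lasts 1/8 s, in which the tool goes at most 62.5 mm and 10.7 degrees, less where a joint would pass 70% of its speed; a pose out of reach is approached as far as the arm can. A call with a gripper value outside its range is refused whole. The fingers move at their own pace and stop on an object; FORCE is the grip in N (left out, the last holds). Time passes only in rows, so rows that repeat a pose let the fingers close, or fill a call up. It gives the time, the measured TCP pose, the force, the opening and the grip force at its end, in the units of the state.
- manip.get_state(): the state, without advancing time (a new reading comes with each control period).
- eyes.get_image(name): name is "side" or "top"; returns a dict with "frame" (384x512x3 uint8, red, green, blue), "fx", "fy", "cx", "cy" (pixels), "distortion" ([k1, k2, p1, p2, k3] as OpenCV has them; the pictures are not rectified), "R" (3x3) and "t" (3): a world point X has camera coordinates R X + t. Camera axes: x right, y down, z forward; pixel columns grow to the right and rows downward; lengths in m; the calibration is good to about 2 mm. A picture is of the moment at which its call begins. There is no depth.
- manip.job_done(): hands the job in; it is judged then, once.
Trained networks look in a picture, given as the dict that the camera call returned (one of the last four; its "shot" number tells which), for a name from the list of things; names that differ only in an ending like _2 or _b are one class to them, and where a whole thing is asked for, a point or a joint stands for the part that bears it (a point fixed in the world has none). Each returns a list of dicts, best first, with "p" (0 to 1); they miss things now and then, are a little off and sometimes report something else, mostly with a low value. They report only what shows in the picture. A call takes as long as a camera call. They do not tell look-alikes from the thing itself.
- eyes.search_frame(name, picture): "rect" ([left, top, width, height] in pixels, round what is visible of it).
- eyes.cut_out(name, picture): "region" (384x512 bool, what is visible of it) and "rect" ([left, top, width, height] in pixels, round what is visible of it).
The state is a dict: "t": time; "q": joint angles; "joint_vel": joint speeds; "joint_efforts": joint torques, N m; "ee_pos": TCP position; "tool_rot": TCP orientation; "ft_force": force on the tool from outside, world axes, zero at the start; "torque": the same for the moment, N m; "finger_gap": finger opening in m; "gripper_force": force on a finger pad.
Only numpy, scipy, OpenCV 4.12 (cv2) and the standard library are available. Lean on these libraries where they do the work, as an engineer would, in place of code of your own. Each camera call takes 0.05 s, during which the arm holds its last target. There are 200 camera calls.

TASK

Make the sloping paint-pot rack safe to carry away: with the fingertips, push each of the two pots that lie down at the front lip, in the two outer lanes, up its lane and over the sprung catch in the lane floor until the catch has stood up again behind it, so that the pot rests between catch and back stop and cannot roll back. Only push the pots; do not lift or carry them. Leave the pot that is already parked in the middle lane behind its catch, and do not disturb the things lying around.

Things in the scene. Friction and masses are not known exactly. Their poses are not given: they have to be found in the camera images.
- ramp: Sloping lane floor of a fixed plywood rack, 215 mm long, 228 wide, low front towards the robot. Origin: floor of the middle lane at the inner face of the front lip (lip 9 mm high, 8 thick). x up the slope (9 degrees, rising away from the robot), y left across the lanes, z square to the floor. Three lanes 64 mm wide, centres at y = 73, 0, -73 mm, walls between and beside them 31 mm high, 9 thick.
- back_stop (a point): Foot of the board that closes the lanes at their upper end, on the middle lane's floor at ramp x = 188 mm; the board stands 40 mm over the floor. A pot whose middle is at ramp x = 158 mm touches it.
- catch_left_tip (a point): Upper edge of the left lane's catch; standing, at ramp x = 115 mm, its top 16 mm over the floor. A pot rolled up the lane meets the catch when the pot's middle is at ramp x = 88 mm. The catch springs up behind it once its middle has passed x = 147 mm. Let go there, it rolls back to rest on the catch with its middle at x = 143 mm.
- catch_right_tip (a point): Upper edge of the right lane's catch; standing, at ramp x = 115 mm, its top 16 mm over the floor. The catch fills only the middle 14 mm of the lane's width; fingertips kept 18 mm or more over the lane floor pass above it. Pushing distances as in the left lane.
- pot_a_mid (a point): Round plastic paint pot with a screw lid, a plain cylinder 61 mm in diameter and 58 mm long, about 0.11 kg, lying on its side across a lane so that it rolls along the lane. It starts at the front lip of one of the outer lanes, its middle at ramp x = 22 mm. The point is the middle of the pot, on its axis, 30 mm above the lane floor. 
- pot_b_mid (a point): Round plastic paint pot with a screw lid, a plain cylinder 61 mm in diameter and 58 mm long, about 0.11 kg, lying on its side across a lane so that it rolls along the lane. It starts at the front lip of the other outer lane, its middle at ramp x = 22 mm. The point is the middle of the pot, on its axis, 30 mm above the lane floor. 
- pot_parked_mid (a point): Round plastic paint pot with a screw lid, a plain cylinder 61 mm in diameter and 58 mm long, about 0.11 kg, lying on its side across a lane so that it rolls along the lane. It is already parked in the middle lane, resting on its catch. The point is the middle of the pot, on its axis, 30 mm above the lane floor. 
- pot_a: The pot of pot_a_mid; origin at the centre of its bottom, its z axis runs along the pot (level, across the lane) to the lid.
- pot_b: The pot of pot_b_mid; origin at the centre of its bottom, its z axis runs along the pot (level, across the lane) to the lid.
- pot_parked: The pot of pot_parked_mid; axes as for the others.
- catch_left (a joint): Sprung steel catch in the floor of the left lane, hinged about a pin across the lanes. 0 rad: standing up, its tip 16 mm over the lane floor; about 1.15 rad: folded flat below the floor. It folds only uphill (a pot rolled up the lane presses it down with less than 1 N), springs back by itself, and cannot fold downhill: a pot that rolls back rests on it.
- catch_mid (a joint): Sprung steel catch in the floor of the middle lane, hinged about a pin across the lanes. 0 rad: standing up, its tip 16 mm over the lane floor; about 1.15 rad: folded flat below the floor. It folds only uphill (a pot rolled up the lane presses it down with less than 1 N), springs back by itself, and cannot fold downhill: a pot that rolls back rests on it.
- catch_right (a joint): Sprung steel catch in the floor of the right lane, hinged about a pin across the lanes. 0 rad: standing up, its tip 16 mm over the lane floor; about 1.15 rad: folded flat below the floor. It folds only uphill (a pot rolled up the lane presses it down with less than 1 N), springs back by itself, and cannot fold downhill: a pot that rolls back rests on it.
- bottle: Bystander: standing paint bottle with a spout, 66 mm in diameter, 177 mm tall, to the right in front of the rack. Origin: centre of its underside.
- tube: Bystander: paint tube lying on the table right of the rack, 37x112x26 mm. Origin: centre of its underside.
- block_eraser: Bystander: eraser, 21x60x13 mm, lying left of the rack. Origin: centre of its underside.
Things that resemble listed ones, but are neither listed nor needed, are in the scene too. What is shaped like the pot_a but blue or purple is not meant.

How it is judged:
At the end, for the whole second after the job is handed in: All three pots lie at rest (slower than 20 mm/s) on their lane floors, each with its middle 137 to 163 mm up the ramp from the front lip, that is between its catch and the back stop, and all three catches stand (less than 0.12 rad from upright rest) (x of pot_a_mid in the frame of ramp between 0.137 and 0.163 m and y of pot_a_mid in the frame of ramp between -0.105 and 0.105 m and z of pot_a_mid in the frame of ramp between 0.025 and 0.036 m and linear speed of each of pot_a, pot_b, pot_parked below 0.02 m/s and x of pot_b_mid in the frame of ramp between 0.137 and 0.163 m and y of pot_b_mid in the frame of ramp between -0.105 and 0.105 m and z of pot_b_mid in the frame of ramp between 0.025 and 0.036 m and x of pot_parked_mid in the frame of ramp between 0.137 and 0.163 m and y of pot_parked_mid in the frame of ramp between -0.105 and 0.105 m and z of pot_parked_mid in the frame of ramp between 0.025 and 0.036 m and value of joint each of catch_left, catch_mid, catch_right below 0.12 rad); the robot touches nothing.
It fails at once if a bystander (bottle, tube or eraser) is shifted by more than 25 mm (distance of any of bottle, tube, block_eraser from where it was at the start of the episode above 0.025 m).
It fails at once if a pot is lifted 12 mm or more off its lane floor, or carried (z of any of pot_a_mid, pot_b_mid, pot_parked_mid in the frame of ramp above 0.042 m).
It fails at once if the pot already parked in the middle lane is let down past its catch (x of pot_parked_mid in the frame of ramp below 0.13 m).
It also fails if it takes over 54 s, if anything falls off the work surface, if the arm or the gripper's body presses on something with over 40 N, if the wrist force passes 120 N, or if a joint passes its speed limit or range.

## Working session

There is one attempt and no reset: what is moved stays moved. The work goes in short steps, Python scripts to look and compute and a shell command to move; the robot and the scene stay as the last step left them, time stands still between calls to the robot, and variables do not carry over. Pictures are saved under pics/ and viewed, at most 10 in all, crops included, and the job is handed in when it is done.

```bash
mkdir -p pics; ls; python3 - <<'E'
from cell import manip, eyes
import cv2, numpy as np
print(manip.get_state(), manip.tip_reach)
for n in ("side","top"):
    p=eyes.get_image(n); cv2.imwrite(f"pics/{n}0.png",p["frame"][:,:,::-1])
    print(n,{k:np.round(v,4).tolist() for k,v in p.items() if k not in("frame",)})
    for o in ("ramp","pot_a","pot_parked","catch_left","bottle","tube","block_eraser"):
        for d in eyes.search_frame(o,p)[:6]: print(o,round(d["p"],2),np.round(d["rect"]).tolist())
E
```

```text
pics
{'t': 0.0, 'q': array([ 1.21991327e+00,  2.21224175e-01,  1.52763043e+00,  1.48857447e-05,
        1.39467346e+00, -1.26068350e-01]), 'joint_vel': array([ 8.89051509e-04, -1.55250766e-03,  9.89954538e-05, -1.27923996e-03,
       -2.74228773e-04,  4.22609953e-04]), 'joint_efforts': array([ 2.40431618e-03, -4.96895850e+01, -3.89399421e+01, -7.24744996e-05,
        1.08938207e-02, -1.15844435e-05]), 'ee_pos': array([0.13911382, 0.60874475, 0.25219017]), 'tool_rot': array([-3.13967444e+00, -2.57882303e-04,  2.91677508e+00]), 'ft_force': array([-0.63553816, -0.31638962, -0.01970643]), 'torque': array([ 0.01175066, -0.01994441, -0.01851356]), 'gripper_force': 0.0, 'finger_gap': 0.08540406355232413} 0.022
side {'fx': 485.9585, 'fy': 485.9585, 'cx': 258.3649, 'cy': 186.9763, 'distortion': [0.0432, 0.0, 0.0, 0.0, 0.0], 'R': [[-0.9443, -0.3289, 0.0137], [-0.1767, 0.4714, -0.8641], [0.2777, -0.8183, -0.5032]], 't': [0.5085, 0.1362, 1.5321], 'shot': 1}
ramp 0.74 [188.0, 184.0, 67.0, 51.0]
pot_a 0.76 [236.0, 183.0, 17.0, 21.0]
pot_a 0.74 [203.0, 157.0, 17.0, 18.0]
pot_a 0.69 [304.0, 250.0, 2
[... 333 characters left out ...]
': 463.2188, 'fy': 463.2188, 'cx': 259.8597, 'cy': 193.9546, 'distortion': [-0.0215, 0.0, 0.0, 0.0, 0.0], 'R': [[0.0513, -0.9987, -0.003], [-0.9743, -0.0493, -0.22], [0.2195, 0.0142, -0.9755]], 't': [0.0778, 0.5471, 1.1481], 'shot': 2}
ramp 0.83 [165.0, 128.0, 96.0, 90.0]
ramp 0.67 [242.0, 161.0, 6.0, 9.0]
pot_a 0.96 [288.0, 195.0, 29.0, 26.0]
pot_a 0.94 [237.0, 182.0, 28.0, 25.0]
pot_a 0.87 [185.0, 197.0, 26.0, 28.0]
pot_a 0.84 [154.0, 288.0, 27.0, 30.0]
pot_a 0.72 [224.0, 264.0, 28.0, 27.0]
pot_parked 0.61 [192.0, 144.0, 30.0, 29.0]
catch_left 0.57 [188.0, 180.0, 5.0, 4.0]
bottle 0.62 [356.0, 238.0, 34.0, 31.0]
tube 0.89 [349.0, 209.0, 34.0, 34.0]
block_eraser 0.54 [241.0, 160.0, 3.0, 6.0]
```

```bash
python3 - <<'E'
import cv2
a=cv2.imread("pics/top0.png");s=cv2.imread("pics/side0.png")
cv2.imwrite("pics/t1.png",cv2.resize(a[100:320,130:410],None,fx=2.8,fy=2.7,interpolation=2))
cv2.imwrite("pics/s1.png",cv2.resize(s[120:300,150:350],None,fx=4,fy=3.3,interpolation=2))
E
```

```text
(no output)
```

View pics/t1.png

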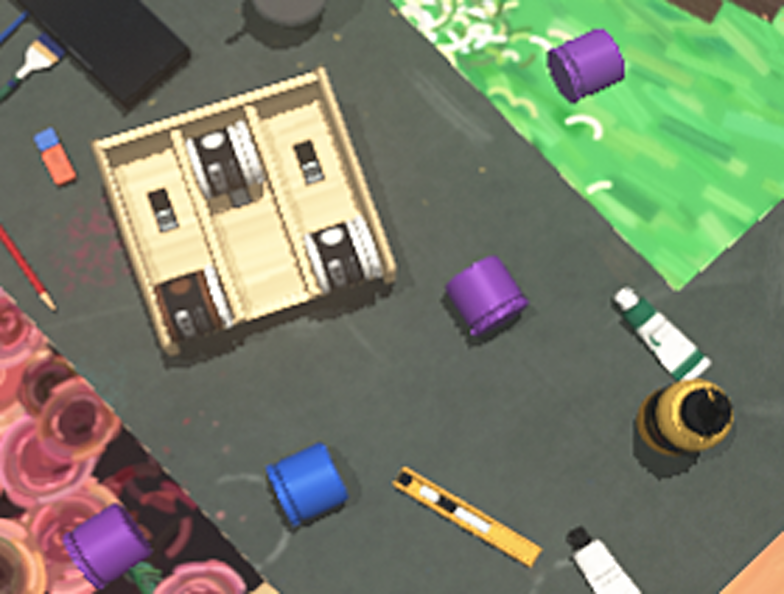

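View pics/s1.png

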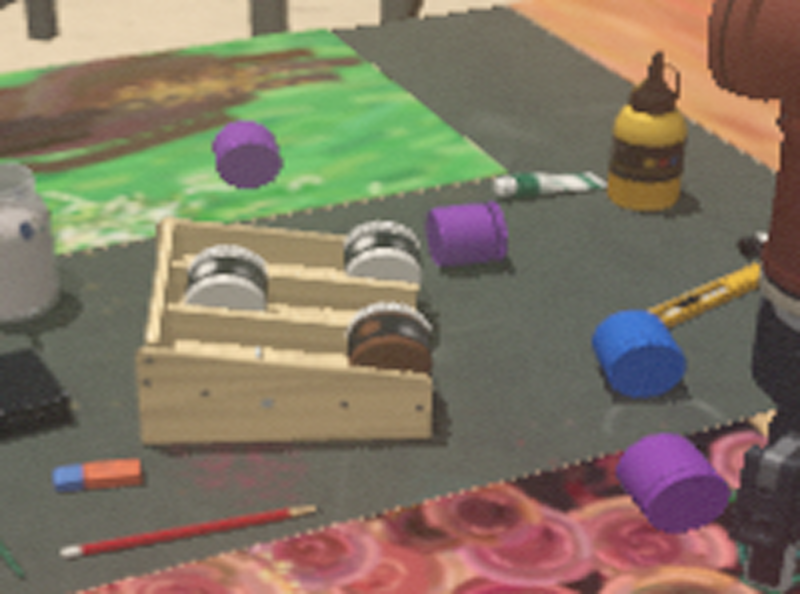

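The top crop shows the rack. The left front pot (brown/white lid) is at top pixel (199,211), the right front pot (black/white) at (251,194), and the parked pot at (207,158). The pot look-alikes are purple at (303,208), (339,124) and (168,302), and blue at (240,280); all four are excluded by colour and by lying outside the lanes. The side crop agrees. Next I fit the rack pose and check it with an overlay.

```bash
cat > h.py <<'E'
import numpy as np, cv2
from scipy.spatial.transform import Rotation as Ro
def proj(p,X):
    return cv2.projectPoints(np.asarray(X,float).reshape(-1,3),cv2.Rodrigues(np.array(p["R"]))[0],np.array(p["t"],float),
      np.array([[p["fx"],0,p["cx"]],[0,p["fy"],p["cy"]],[0,0,1.]]),np.array(p["distortion"],float))[0].reshape(-1,2)
def Rr(yaw): return (Ro.from_euler('z',yaw)*Ro.from_euler('y',-9,degrees=True)).as_matrix()
def world(v,X): return np.atleast_2d(X)@Rr(v[3]).T+np.array(v[:3])
def pot(x,y):
    a=np.linspace(0,2*np.pi,40)
    return np.array([[x+.0305*np.cos(t),y+s,.0305+.0305*np.sin(t)] for t in a for s in(-.029,.029)])
E
cat > fit.py <<'E'
from cell import manip, eyes
from h import *
from scipy.optimize import least_squares
T=eyes.get_image("top");S=eyes.get_image("side")
PT=[(.022,.073,[185,197,26,28]),(.022,-.073,[237,182,28,25]),(.143,0,[192,144,30,29])]
PS=[(.022,.073,[238,214,18,17]),(.022,-.073,[236,183,17,21]),(.143,0,[195,193,24,22])]
c=lambda u,v:(130+u/2.8,100+v/2.7); d=lambda u,v:(150+u/4,120+v/3.3)
pts=[(T,(.115,.073,.016),c(163,200)),(T,(.115,-.073,.016),c(308,150)),(T,(-.008,.114,.031),c(172,353)),(T,(-.008,-.114,.031),c(395,280)),
 (S,(-.008,.114,.031),d(432,375))]
def res(v):
    r=[]
    for p,L in((T,PT),(S,PS)):
        for x,y,b in L:
            q=proj(p,world(v,pot(x,y))); lo,hi=q.min(0),q.max(0)
            r+=[lo[0]-b[0],hi[0]-b[0]-b[2],lo[1]-b[1]]+([hi[1]-b[1]-b[3]] if p is T else [])
    for p,X,uv in pts: r+=list(proj(p,world(v,X))[0]-uv)
    return np.array(r)
f=least_squares(res,[.6,.0,.05,.2],loss='soft_l1')
v=f.x;print(v.round(4).tolist());print(res(v).round(1).tolist());np.save("v.npy",v)
for p,n,(x0,x1,y0,y1) in((T,"to",(150,280,115,235)),(S,"so",(170,280,170,260))):
    im=cv2.resize(p["frame"][y0:y1,x0:x1,::-1],None,fx=4,fy=4,interpolation=2)
    dr=lambda X,cl,cb=True:cv2.polylines(im,[((proj(p,world(v,X))-(x0,y0)+.5)*4).astype(np.int32)],cb,cl,1)
    for y in(.114,.105,.041,.032,-.032,-.041,-.105,-.114): dr([(0,y,.031),(.188,y,.031)],(0,0,255))
    dr([(-.008,.114,.009),(-.008,-.114,.009),(0,-.114,.009),(0,.114,.009)],(255,0,0)); dr([(.188,.114,.04),(.188,-.114,.04)],(255,0,255))
    for x,y,_ in PT:
        for s in(-.029,.029): dr(pot(x,y)[(0 if s<0 else 1)::2],(0,255,0))
    for y in(.073,-.073): dr([(.115,y-.007,.016),(.115,y+.007,.016)],(255,255,0))
    cv2.imwrite(f"pics/{n}.png",im)
a=cv2.imread("pics/to.png");b=cv2.imread("pics/so.png")
E
python3 fit.py
```

```text
[0.4963, 0.1881, 0.0407, 0.3847]
[-2.2, 1.3, -0.1, 1.7, 0.1, 1.1, -3.2, 1.4, 3.2, 2.2, -0.4, 0.1, -2.0, 1.5, -3.5, -0.4, 2.3, 2.6, 0.4, -2.4, -0.2, -1.4, 4.1, -0.0, 5.0, -5.4, -2.6, -0.7, -4.2, -0.6, 0.4]
```

View pics/to.png

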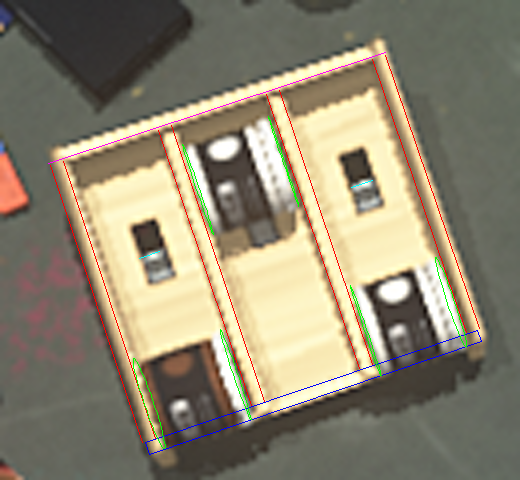

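View pics/so.png

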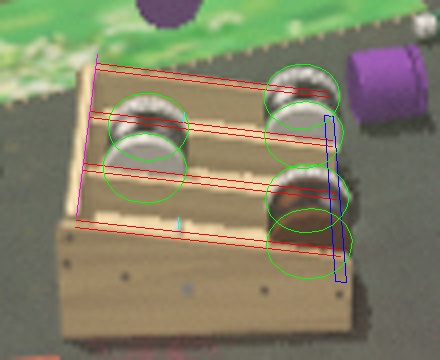

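The overlay fits the pots, catches and walls to within about 1–2 px, and the choice of pots holds. Next I work out the distances to go.

```bash
cat > go.py <<'E'
import sys
from cell import manip
from h import *
v=np.load("v.npy"); s=manip.get_state()
R=Ro.from_euler('xyz',s["tool_rot"]).as_matrix(); uh=np.array([np.cos(v[3]),np.sin(v[3]),0])
def target(xp,y,back=0.,up=0.):   # tool pose with finger face touching a pot whose middle is at ramp xp
    P=world(v,(xp,y,.0305))[0]
    return P-(.0415+back)*uh+np.array([0,0,-.012+manip.tip_reach+up])
print("t",round(s["t"],2),"tcp",s["ee_pos"].round(4),"F",s["ft_force"].round(1),"gap",round(s["finger_gap"],4))
Rd=np.column_stack([-uh,np.cross([0,0,-1],-uh),[0,0,-1]])
print("rotvec tool",Ro.from_matrix(R.T@Rd).as_rotvec().round(3))
for y in(.073,-.073):
    for n,a in(("above",(.022,y,.03,.1)),("pre",(.022,y,.03,0)),("touch",(.022,y)),("catch",(.088,y)),("end",(.152,y)),("stop",(.158,y))):
        print(y,n,((R.T@(target(*a)-s["ee_pos"]))*1000).round(1))
E
python3 go.py
```

```text
t 0.9 tcp [0.1393 0.6093 0.2533] F [-0.5 -0.4 -0.3] gap 0.0853
rotvec tool [ 0.     0.    -0.609]
0.073 above [-355.4 -302.4   69.1]
0.073 pre [-355.4 -302.4  169.1]
0.073 touch [-380.  -285.3  169.1]
0.073 catch [-433.4 -247.9  158.7]
0.073 end [-485.2 -211.8  148.7]
0.073 stop [-490.1 -208.4  147.8]
-0.073 above [-438.9 -422.1   69. ]
-0.073 pre [-438.9 -422.1  169. ]
-0.073 touch [-463.5 -405.   169. ]
-0.073 catch [-517.  -367.7  158.7]
-0.073 end [-568.8 -331.5  148.7]
-0.073 stop [-573.7 -328.1  147.8]
```

```bash
python3 -m crank '[[0,-45,-38,0,-0.15],[0,-90,-76,10,-0.3],[0,-135,-114,20,-0.45],[0,-180,-152,30,-0.609],[0,-225,-190,35,-0.609]]' 60; python3 go.py
```

```text
t: 1.52
ee_pos: [0.317, 0.3722, 0.218]
tool_rot: [-3.142, 0.0, -2.755]
ft_force: [0.4, 0.4, -0.3]
finger_gap: 0.0001
gripper_force: 0.0
t 1.52 tcp [0.317  0.3722 0.218 ] F [ 0.4  0.4 -0.3] gap 0.0001
rotvec tool [-0.     0.     0.002]
0.073 above [ -42.3 -165.    33.7]
0.073 pre [ -42.3 -165.   133.7]
0.073 touch [ -72.3 -165.1  133.7]
0.073 catch [-137.4 -165.2  123.4]
0.073 end [-200.7 -165.3  113.4]
0.073 stop [-206.6 -165.3  112.5]
-0.073 above [ -42.  -311.    33.7]
-0.073 pre [ -42.  -311.   133.7]
-0.073 touch [ -72.  -311.1  133.7]
-0.073 catch [-137.2 -311.2  123.4]
-0.073 end [-200.4 -311.3  113.4]
-0.073 stop [-206.3 -311.3  112.5]
```

```bash
python3 -m crank '[[0,-13,-55,10,0],[0,-26,-110,22,0],[0,-40,-165,34,0],[0,-40,-165,84,0],[0,-40,-165,115,0]]'; python3 -m crank '[[0,0,0,10,0],[0,0,0,18,0],[0,0,0,18,0],[0,0,0,18,0],[0,0,0,18,0]]'; python3 go.py|head -7; python3 - <<'E'
from cell import eyes
import cv2,numpy as np
a=eyes.get_image("top")["frame"][125:245,150:290,::-1];b=eyes.get_image("side")["frame"][140:260,170:310,::-1]
cv2.imwrite("pics/c1.png",np.hstack([cv2.resize(i,(400,343),interpolation=2) for i in(a,b)]))
E
```

```text
t: 2.15
ee_pos: [0.4151, 0.2346, 0.1016]
tool_rot: [3.141, -0.001, -2.76]
ft_force: [0.2, -0.2, -0.1]
finger_gap: -0.0002
gripper_force: 0.0
t: 2.78
ee_pos: [0.4158, 0.2363, 0.0862]
tool_rot: [-3.142, 0.002, -2.757]
ft_force: [0.0, -0.2, 0.4]
finger_gap: 0.0002
gripper_force: 0.0
t 2.77 tcp [0.4158 0.2363 0.0862] F [ 0.  -0.2  0.4] gap 0.0002
rotvec tool [-0.     0.002 -0.   ]
0.073 above [ -2.1  -1.9 -98. ]
0.073 pre [-1.9 -1.9  2. ]
0.073 touch [-31.9  -1.9   2. ]
0.073 catch [-97.1  -1.9  -8.2]
0.073 end [-160.3   -1.9  -18.1]
```

View pics/c1.png

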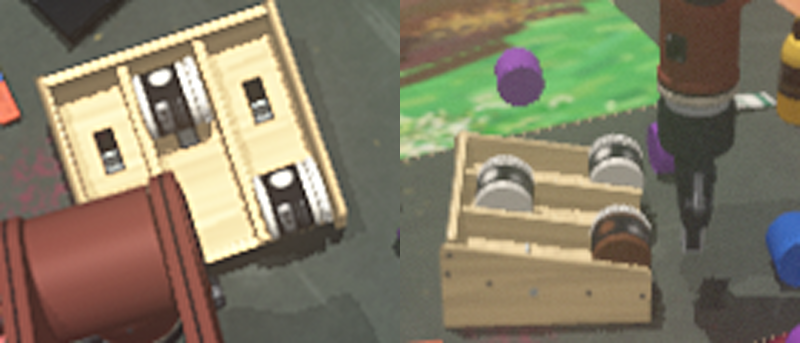

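The side view (right half) shows the fingertips at (692,248), about 30 mm in front of the left pot and slightly below its axis, as planned. I'll push now.

```bash
python3 -m crank '[[0,-10,-2,1,0],[0,-20,-2,2,0],[0,-30,-2,2,0],[0,-38,-2,1,0],[0,-47,-2,0,0]]'; python3 -m crank '[[0,-10,0,-2,0],[0,-20,0,-3,0],[0,-30,0,-5,0],[0,-40,0,-6,0],[0,-50,0,-8,0]]'; python3 -m crank '[[0,-10,0,-2,0],[0,-20,0,-3,0],[0,-30,0,-5,0],[0,-40,0,-6,0],[0,-50,0,-8,0]]'; python3 go.py|head -8
```

```text
t: 3.5
ee_pos: [0.4598, 0.2518, 0.0852]
tool_rot: [3.142, -0.001, -2.757]
ft_force: [-1.2, -0.9, 0.7]
finger_gap: -0.0
gripper_force: 0.6
t: 4.12
ee_pos: [0.5065, 0.2706, 0.0933]
tool_rot: [3.142, -0.0, -2.757]
ft_force: [-0.9, 0.1, 0.3]
finger_gap: 0.0001
gripper_force: 0.5
t: 4.75
ee_pos: [0.553, 0.2894, 0.1013]
tool_rot: [-3.142, 0.0, -2.757]
ft_force: [0.0, 0.7, 0.2]
finger_gap: 0.0002
gripper_force: 0.4
t 4.75 tcp [0.553  0.2894 0.1013] F [0.  0.7 0.2] gap 0.0002
rotvec tool [-0.  0. -0.]
0.073 above [145.1   0.3 -83. ]
0.073 pre [145.1   0.3  17. ]
0.073 touch [115.1   0.3  17. ]
0.073 catch [49.9  0.3  6.7]
0.073 end [-13.3   0.4  -3.3]
0.073 stop [-19.2   0.4  -4.2]
```

```bash
python3 -m crank '[[0,-5,0,-1,0],[0,-9,0,-2,0],[0,-13,0,-3,0],[0,-15,0,-3,0],[0,-15,0,-3,0]]';python3 - <<'E'
from cell import eyes
import cv2,numpy as np
a=eyes.get_image("top")["frame"][115:235,150:290,::-1];b=eyes.get_image("side")["frame"][140:260,170:310,::-1]
cv2.imwrite("pics/c2.png",np.hstack([cv2.resize(i,(400,343),interpolation=2) for i in(a,b)]))
E
```

```text
t: 5.38
ee_pos: [0.5663, 0.2948, 0.1043]
tool_rot: [-3.142, 0.0, -2.757]
ft_force: [-0.2, -0.7, 0.4]
finger_gap: 0.0003
gripper_force: 0.1
```

View pics/c2.png

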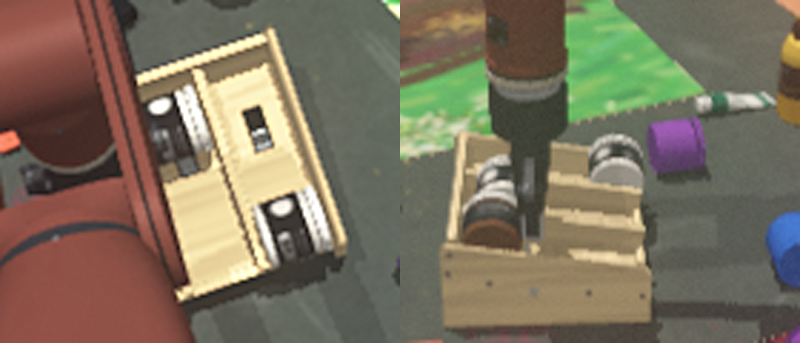

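The left pot is now near the back stop, at (490,215) in the side half. I'll nudge it until it feels the stop, so the catch has surely cleared.

```bash
python3 -m crank '[[0,-1,0,0,0],[0,-2,0,0,0],[0,-3,0,0,0],[0,-3,0,0,0],[0,-3,0,0,0]]'
```

```text
t: 6.1
ee_pos: [0.569, 0.2959, 0.1043]
tool_rot: [3.142, 0.0, -2.757]
ft_force: [0.4, -0.1, -0.1]
finger_gap: 0.0001
gripper_force: 0.2
```

```bash
python3 -m crank '[[0,-1,0,0,0],[0,-2,0,0,0],[0,-3,0,0,0],[0,-3,0,0,0],[0,-3,0,0,0]]'
```

```text
t: 6.72
ee_pos: [0.5709, 0.2968, 0.1042]
tool_rot: [3.141, -0.002, -2.757]
ft_force: [-4.5, -1.3, 3.0]
finger_gap: -0.0001
gripper_force: 2.6
```

Stop contact (about 5 N), so the pot is past its catch. I'll back off, rise and go to the right lane.

```bash
python3 -m crank '[[0,4,0,-1,0],[0,10,0,-2,0],[0,25,0,-3,0],[0,40,0,-20,0],[0,45,0,-70,0]]'; python3 -m crank '[[0,30,0,-40,0],[0,80,0,-40,0],[0,110,-40,-40,0],[0,120,-90,-40,0],[0,120,-146,-40,0]]'; python3 go.py | tail -6
python3 - <<'E'
from cell import eyes
import cv2,numpy as np
a=eyes.get_image("top")["frame"][115:235,150:290,::-1];b=eyes.get_image("side")["frame"][140:260,170:310,::-1]
cv2.imwrite("pics/c3.png",np.hstack([cv2.resize(i,(400,343),interpolation=2) for i in(a,b)]))
E
```

```text
t: 7.35
ee_pos: [0.5269, 0.2789, 0.1715]
tool_rot: [3.141, -0.007, -2.757]
ft_force: [0.3, 1.2, 0.6]
finger_gap: -0.0003
gripper_force: 0.0
t: 7.98
ee_pos: [0.4731, 0.0988, 0.2149]
tool_rot: [-3.141, 0.002, -2.756]
ft_force: [0.3, 0.5, 0.6]
finger_gap: 0.0001
gripper_force: 0.0
-0.073 above [-0.3  1.1 30.6]
-0.073 pre [ -0.2   1.1 130.6]
-0.073 touch [-30.2   1.1 130.6]
-0.073 catch [-95.4   1.  120.5]
-0.073 end [-158.6    0.9  110.6]
-0.073 stop [-164.5    0.9  109.6]
```

View pics/c3.png

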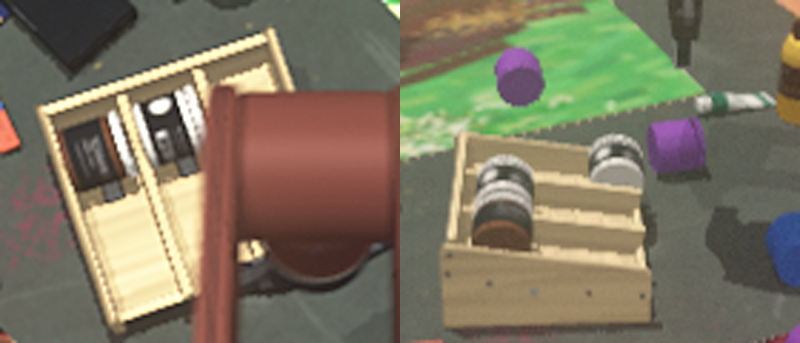

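The left pot now rests level with the parked one, at (95,155) in the top half. Next is the right lane.

```bash
python3 -m crank '[[0,2,1,30,0],[0,4,1,75,0],[0,4,1,110,0],[0,4,1,128,0],[0,4,1,130,0]]'; python3 -m crank '[[0,-10,0,0,0],[0,-20,0,0,0],[0,-29,0,0,0],[0,-37,0,0,0],[0,-46,0,-2,0]]'; python3 -m crank '[[0,-10,0,-2,0],[0,-20,0,-3,0],[0,-30,0,-5,0],[0,-40,0,-6,0],[0,-50,0,-8,0]]'; python3 -m crank '[[0,-10,0,-2,0],[0,-20,0,-3,0],[0,-30,0,-5,0],[0,-40,0,-6,0],[0,-50,0,-8,0]]'; python3 go.py|tail -6
```

```text
t: 8.7
ee_pos: [0.4679, 0.0997, 0.0829]
tool_rot: [3.14, -0.003, -2.757]
ft_force: [0.6, 0.1, -0.0]
finger_gap: 0.0
gripper_force: 0.0
t: 9.32
ee_pos: [0.5122, 0.1166, 0.0862]
tool_rot: [3.141, -0.001, -2.757]
ft_force: [-1.4, -0.7, 1.5]
finger_gap: 0.0001
gripper_force: 0.7
t: 9.95
ee_pos: [0.559, 0.1355, 0.0943]
tool_rot: [3.142, -0.0, -2.757]
ft_force: [-0.7, -0.8, 0.3]
finger_gap: 0.0001
gripper_force: 0.5
t: 10.58
ee_pos: [0.6054, 0.1543, 0.1023]
tool_rot: [3.142, 0.0, -2.757]
ft_force: [-0.9, 0.2, -0.1]
finger_gap: 0.0002
gripper_force: 0.3
-0.073 above [143.   -0.8 -82. ]
-0.073 pre [143.   -0.8  18. ]
-0.073 touch [113.   -0.7  18. ]
-0.073 catch [47.8 -0.7  7.7]
-0.073 end [-15.4  -0.7  -2.3]
-0.073 stop [-21.3  -0.7  -3.2]
```

```bash
python3 -m crank '[[0,-6,0,-1,0],[0,-11,0,-2,0],[0,-15,0,-2,0],[0,-17,0,-3,0],[0,-17,0,-3,0]]'; python3 -m crank '[[0,-1,0,0,0],[0,-2,0,0,0],[0,-3,0,0,0],[0,-3,0,0,0],[0,-3,0,0,0]]'
```

```text
t: 11.2
ee_pos: [0.6206, 0.1604, 0.1053]
tool_rot: [-3.142, 0.0, -2.757]
ft_force: [-1.1, 0.6, 0.1]
finger_gap: 0.0
gripper_force: 0.0
t: 11.82
ee_pos: [0.6234, 0.1615, 0.1053]
tool_rot: [-3.142, 0.0, -2.757]
ft_force: [-0.5, 0.2, 0.2]
finger_gap: 0.0003
gripper_force: 0.1
```

```bash
python3 -m crank '[[0,-1,0,0,0],[0,-2,0,0,0],[0,-3,0,0,0],[0,-4,0,0,0],[0,-4,0,0,0]]'
```

```text
t: 12.45
ee_pos: [0.6262, 0.1628, 0.1052]
tool_rot: [3.141, -0.002, -2.757]
ft_force: [-4.5, -1.4, 2.4]
finger_gap: -0.0
gripper_force: 2.6
```

Stop contact again. I'll retract clear of the rack and check.

```bash
python3 -m crank '[[0,4,0,-1,0],[0,10,0,-2,0],[0,25,0,-3,0],[0,40,0,-20,0],[0,45,0,-70,0]]'; python3 -m crank '[[0,40,20,-40,0],[0,80,60,-60,0],[0,115,110,-60,0],[0,145,160,-60,0],[0,175,210,-60,0]]'; python3 -m crank '[[0,20,50,0,0],[0,40,100,0,0],[0,60,150,0,0],[0,60,150,0,0],[0,60,150,0,0]]'
python3 - <<'E'
from cell import eyes
from h import *
v=np.load("v.npy")
T=eyes.get_image("top");S=eyes.get_image("side")
for p in(T,S):
    for y in(.073,0,-.073):
        q=proj(p,world(v,pot(.143,y)));print("expect",q.min(0).round(),(q.max(0)-q.min(0)).round())
    for d in eyes.search_frame("pot_a",p)[:8]: print(round(d["p"],2),np.round(d["rect"]).tolist())
a=T["frame"][115:235,150:290,::-1];b=S["frame"][140:260,170:310,::-1]
cv2.imwrite("pics/c4.png",np.hstack([cv2.resize(i,(400,343),interpolation=2) for i in(a,b)]))
E
```

```text
t: 13.08
ee_pos: [0.5821, 0.1455, 0.1725]
tool_rot: [3.14, -0.007, -2.758]
ft_force: [1.3, 0.4, -0.5]
finger_gap: -0.0001
gripper_force: 0.0
t: 13.7
ee_pos: [0.3429, 0.2759, 0.2357]
tool_rot: [3.141, 0.002, -2.758]
ft_force: [-0.2, 0.0, -0.1]
finger_gap: -0.0
gripper_force: 0.0
t: 14.32
ee_pos: [0.2325, 0.3916, 0.2353]
tool_rot: [-3.141, 0.001, -2.756]
ft_force: [0.3, 0.4, 0.4]
finger_gap: 0.0002
gripper_force: 0.0
expect [168. 153.] [29. 30.]
expect [195. 144.] [29. 30.]
expect [222. 135.] [29. 29.]
0.96 [225.0, 138.0, 24.0, 25.0]
0.95 [170.0, 154.0, 28.0, 27.0]
0.93 [324.0, 113.0, 28.0, 25.0]
0.92 [290.0, 195.0, 28.0, 26.0]
0.89 [152.0, 288.0, 31.0, 30.0]
expect [194. 206.] [22. 29.]
expect [195. 193.] [21. 27.]
expect [197. 181.] [20. 26.]
0.91 [298.0, 212.0, 24.0, 30.0]
0.7 [196.0, 208.0, 22.0, 20.0]
0.69 [203.0, 156.0, 18.0, 21.0]
0.63 [198.0, 180.0, 20.0, 19.0]
0.62 [256.0, 180.0, 20.0, 20.0]
```

View pics/c4.png

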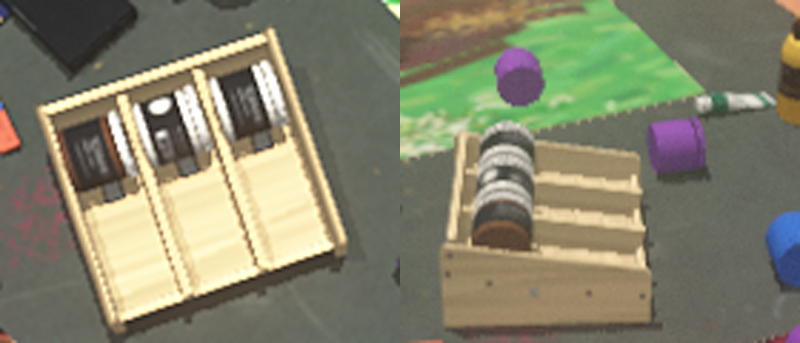

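All three pots lie in line behind their standing catches: top half (95,155), (175,125), (245,100), with detections within about 3 px of the expected rest pose. I'm handing in.

```bash
python3 -c "from cell import manip; print(manip.job_done())"
```

```text
the job is handed in; nothing more can be done
None
```

Both outer pots were pushed over their catches and now rest level with the undisturbed middle pot in the final pictures; the job was handed in at about 14.4 s, and the interface returned no verdict.

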